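# Stack the tote over the full bin, turned end for end

## Robot

A 7-joint arm with a two-finger parallel gripper is mounted at the origin on a cart in front of the work surface, level with it; the furniture and walls round the work are solid. World frame = base frame: x ahead of the robot, y to its left, z up, the work surface at z = 0. Lengths are in m, angles in rad, forces in N, time in s.
With the tool pointing down it reaches from about 0.35 to 0.9 m from the base axis. Payload 7.2 kg.
Tool frame: the origin (TCP) lies on the mounting face of the last link; the fingertips stand tip_extent ahead of it and the grasp point (between the pads) lies 163 mm ahead of it (tip_extent is the distance from the TCP to the fingertips, in m); x points along the fingers, z is the direction in which the jaws open and shut, and the axes are right-handed (so a half turn about x gives the same grasp; the last joint's range is limited). The gripper opens to 88 mm and grips with 3 to 60 N. Pads are 20 mm wide; open, the fingers measure 115 mm over their backs; the gripper's body (75 mm by 178 mm) begins 61 mm behind the grasp point.
Start: joints at [1.267, 0.411, -0.013, 1.596, 0.006, 1.134, -0.082], TCP at [0.146, -0.608, 0.405] pointing down, gripper open.
Joint ranges: [-2.95, 2.95], [-0.29, 1.99], [-1.47, 1.44], [0.14, 2.54], [-1.03, 4.17], [0.13, 1.85], [-2.86, 2.86]. Speed limits (rad/s): [2.39, 2.39, 3.01, 3.01, 3.14, 3.14, 3.14].

## Interface

Orientations are given as a unit quaternion [x, y, z, w].
In Python, from plant import * gives the robot as it stands.
- The arm moves only by the tool jog_arm, never from a script. Its argument "deltas" is a list that holds one entry, the list of rows, each a list of 7 numbers: the finger opening in m, from 0 to 0.0878, then the shift along the tool's x, y, z in m, then the turn, a rotation vector about the tool's x, y, z in degrees. In form: [[[grip, tx, ty, tz, ax, ay, az], ...]]. A call has 1 to 5 rows; each row is the pose to reach, as a shift and turn from the pose commanded when the call began, along the tool's axes at that moment; what a row does not reach only later rows make up. A row lasts 1/12 s, in which the tool goes at most 41.7 mm and 7.16 degrees, less where a joint would pass 70% of its speed; a pose out of reach is approached as far as the arm can. A call with a gripper value outside its range is refused whole. The fingers move at their own pace and stop on an object; "squeeze" is the grip in N (left out, the last holds). Time passes only in rows, so rows that repeat a pose let the fingers close. It gives the time, the measured TCP pose, the force and the opening at its end, in the units of the state.
- get_state(): the state, without advancing time (a new reading comes with each control period).
- camera(name): name is "side" or "top" or "wrist"; returns a dict with "color" (420x560x3 uint8, red, green, blue), "range_z" (420x560 float32, m along the optical axis (not along the pixel's ray), 0 where there is no reading), "vfov" (degrees; the focal length in pixels is half the picture's height over the tangent of half this angle, whatever the lens; pixels are square), "cx", "cy" (the principal point, pixels), "k1" (the pictures are not rectified: a ray, as slopes to the right and down, at radius r is drawn at 1 + k1 r^2 times it, then the intrinsics apply), "eye" and "orientation" of the camera in the world. Camera axes: x right, y down, z forward; pixel columns grow to the right and rows downward; lengths in m; the calibration is good to about 2 mm. A picture is of the moment at which its call begins.
- close_job(): hands the job in, once; it reports no verdict.
The state is a dict: "time_s": time; "joints": joint angles; "qd": joint speeds; "effort": joint torques, N m; "position": TCP position; "ee_rot": TCP orientation; "force": force on the tool from outside, world axes, zero at the start; "torque": the same for the moment, N m; "grip_width": opening from 0.0 (shut) to 1.0 (fully open).
Only numpy, scipy, OpenCV 4.12 (cv2) and the standard library are available. Lean on these libraries where they do the work, as an engineer would, in place of code of your own. Each camera call takes 0.05 s, during which the arm holds its last target. There are 200 camera calls.

## Task

The grey bin is in use (two plaster plugs lie in it), so stack the blue stack-nest tote on it instead of nesting it: pick the tote up by its handle and turn it half a turn so that its red end is over the bin's plain end. The bin is clamped somewhere along its cradle, so set the lugs lightly on the plain rim a little to one side of the pockets and slide the tote along the rim by feel, never forcing it, until all four lugs drop fully home in the shallow stacking pockets. Let go with the tote level and clear of the plugs, and leave the cup and the test tile alone.

Things in the scene. Friction and masses are not known exactly. Their poses are not given: they have to be found in the camera images.
- tote: Loose blue tote, 0.2-0.45 kg, body 142 (x) x 74 (y) x 45 mm high; origin under its centre at the level of the lugs' undersides, z up; +x end marked red. It stands and stacks on its four lugs alone. It starts with its red end to the same side as the bin's (within 0.7 rad): the nesting way. A black handle bar stands across its middle.
- tote_handle (a point): Centre of the tote's handle bar, 68 mm above the tote's underside. The bar is 16 mm thick (tote x), 56 mm long (tote y), from z = 52 to 80 mm. Grip it from above, fingers closing along the tote's x.
- tote_lug (a point): Underside of one lug (tote x = +62, y = +45, z = 0 mm). On each long side lugs stick out to y = +-50 mm at tote x = +62 and x = -20 mm; each is 14 mm long in x, with 2 mm rounded lower edges.
- tote_red_end (a point): Middle of the tote's red end face (tote x = +71 mm, z = 26 mm).
- cradle: Fixed plywood cradle 246 (x) x 134 (y) x 20 mm, origin under its centre, z up. A grey bin 190 (x) x 98 (y) x 60 mm is clamped in it, red end to +x, underside 8 mm and rim 68 mm above the table. The bin's centre lies anywhere within 14 mm of the cradle's along x (y exact, no turn); this offset is NOT reported, and the bin will not slip.
- bin_red_side (a point): Cradle x = +95, z = 40 mm: the side of the bin's red end (does not move with the bin's offset). Bin: floor 4 mm thick, long walls 8 mm (y = 41 to 49 mm each side), end walls 10 mm lower than the rim.
- stack_seat (a point): Cradle x = y = 0, z = 60 mm: where the tote's origin ends, give or take the bin's offset along x. Both long rims have 17 mm cut-outs: pockets 8 mm deep at x = -62 and +20 mm from the bin's centre, and nesting slots 50 mm deep at +62 and -20 mm. The lugs meet the pockets when the tote's red end is at cradle -x.
- rim_level (a point): Cradle x = y = 0, z = 68 mm: level of the rim; the tote's underside is here while its lugs ride on the rim, 8 mm lower when home (play 1.5 mm each way in x, 4 mm in y). Setting it down 18 mm to either side along x always meets plain rim. Land at 15 mm/s or less, then slide back across the middle under about 6 N until the lugs drop. Over 70 N is forcing.
- plug_a: White plaster plug, 30 mm across, 28 mm high, standing on the floor of the bin (origin under its centre).
- plug_b: The other plaster plug, the same size, also in the bin.
- cup: Unglazed cup, 68 mm across, 62 mm high, standing by the work; leave it alone.
- tile: Glaze test tile with a blue patch, 63 x 40 x 8 mm, lying by the work; leave it alone.
Things that resemble listed ones, but are neither listed nor needed, are in the scene too. Of the things that look like the tote, take the one that is nearest to the robot's base at the start.

How it is judged:
By the outcome, as a careful person would: the job done as asked, in the order asked, and still so for the second after the job is handed in, with the robot touching nothing.
It also fails if it takes over 64 s, if anything falls off the work surface, if the arm or the gripper's body presses on something with over 40 N, if the wrist force passes 120 N, or if a joint passes its speed limit or range.

## Working session

There is one attempt and no reset: what is moved stays moved. The work goes in short steps, Python scripts to look and compute and a tool call to move; the robot and the scene stay as the last step left them, time stands still between calls to the robot, and variables do not carry over. Pictures are saved under pics/ and viewed, about 8 in all and at most 12, crops included, and the job is handed in when it is done.

Besides the shell and the picture viewer there is one more tool, called after "Emit:" by a JSON object that holds its "method" and its "body", one argument or row to a line. jog_arm: Moves the arm, as the interface text tells. Its arguments: {"type":"object","properties":{"deltas":{"type":"array"},"squeeze":{"type":"number"}},"required":["deltas"]}

```bash
ls; mkdir -p pics; cat > h.py <<'E'
from plant import *
import numpy as np, cv2
from scipy.spatial.transform import Rotation as R
def shot(n):
    c=camera(n); np.savez('pics/%s.npz'%n,**c); return c
def K(c):
    f=210/np.tan(np.radians(c['vfov'])/2); return np.array([[f,0,c['cx']],[0,f,c['cy']],[0,0,1.]]),np.array([c['k1'],0,0,0.])
def rays(c,uv):
    k,d=K(c); s=cv2.undistortPoints(np.array(uv,float).reshape(-1,1,2),k,d).reshape(-1,2)
    return R.from_quat(c['orientation']).apply(np.c_[s,np.ones(len(s))])
def onplane(c,uv,z):
    r=rays(c,uv); e=np.array(c['eye']); return e+r*((z-e[2])/r[:,2])[:,None]
def bydepth(c,uv):
    uv=np.array(uv).reshape(-1,2).astype(int); return np.array(c['eye'])+rays(c,uv)*c['range_z'][uv[:,1],uv[:,0]][:,None]
def load(n): 
    z=np.load('pics/%s.npz'%n); return {k:z[k] for k in z}
E
python3 - <<'E'
from h import *
s=get_state();print(s)
ims=[]
for n in ['top','side']:
    c=shot(n); ims.append(c['color']); print(n,c['vfov'],c['cx'],c['cy'],c['k1'],c['eye'],c['orientation'])
    cv2.imwrite(f'pics/{n}0.png',cv2.resize(c['color'][:,:,::-1],(784,588)))
E
```

```text
pics
{'time_s': 0.0, 'joints': array([ 1.26677128,  0.41187236, -0.01269822,  1.59704926,  0.00556293,
        1.13429635, -0.08221811]), 'qd': array([ 2.34144528e-04,  3.20259375e-04,  1.84353756e-03,  2.51459972e-05,
        1.28104222e-03, -2.24371193e-03, -4.84957713e-04]), 'effort': array([-2.61635569e-04, -5.87948978e+01,  6.41181618e-01, -2.91062433e+01,
       -5.38825931e-02,  1.82432821e-02,  1.24262779e-04]), 'position': array([ 0.14595378, -0.60749141,  0.40382394]), 'ee_rot': array([ 0.43803832,  0.55580254, -0.43739039,  0.55488342]), 'force': array([ 0.07550663,  0.58693718, -0.28285902]), 'torque': array([-0.01506283,  0.06134928,  0.01887761]), 'grip_width': 1.0006252250828571}
top 54.31999047654607 281.92469253868643 208.44302120980868 -0.0772740564554403 [ 0.35913426 -0.10751323  1.15972151] [-0.70029053  0.70793015 -0.06453704  0.06529204]
side 45.209423390293644 284.41182296253965 215.55596552179705 -0.06265082870611743 [0.32786539 1.25697358 0.66962696] [-0.07034907  0.83079294 -0.55104246  0.03444294]
```

View pics/top0.png

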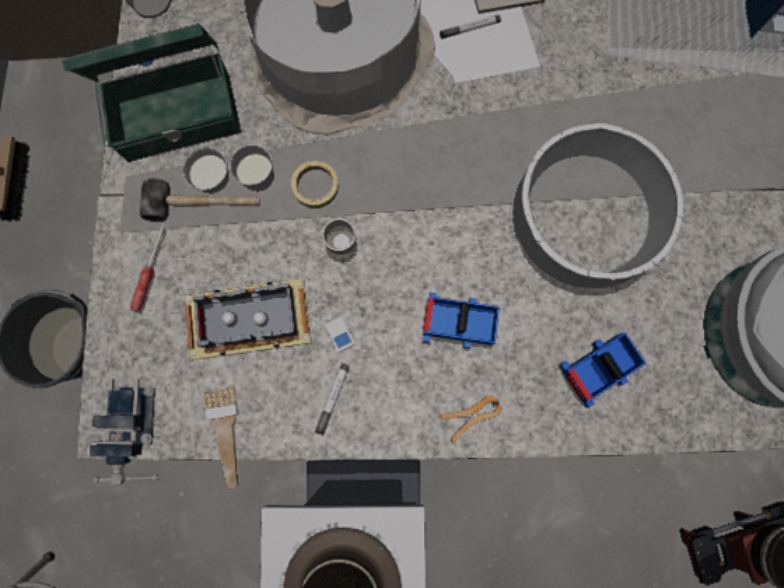

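View pics/side0.png

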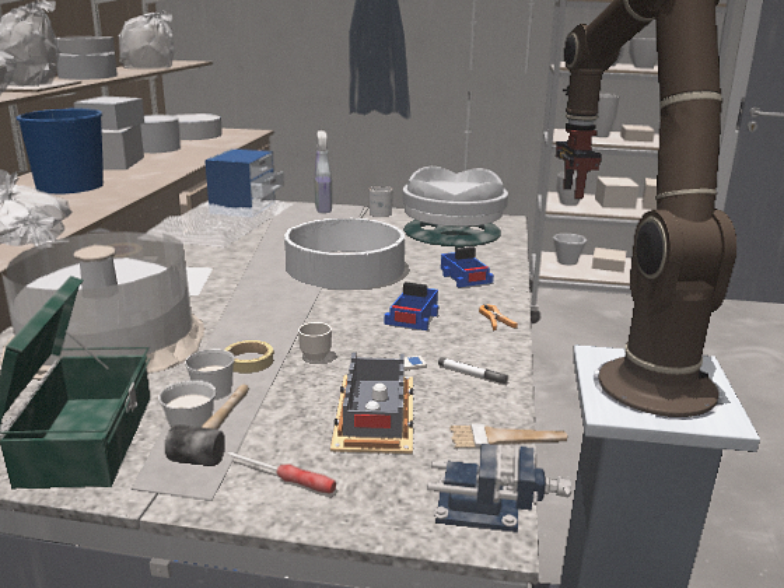

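The top view shows two blue totes with red ends, at (461,321) and (602,367) in the 1.4x picture. The bin and cradle are at (248,320) with the red end to the left. The cup is at (340,237), the tile at (341,335). The dark handle bars stand at (463,318) and (610,366).

```bash
python3 - <<'E'
from h import *
c=load('top'); col=c['color']
hsv=cv2.cvtColor(col,cv2.COLOR_RGB2HSV)
vv,uu=np.mgrid[0:420,0:560]; P=bydepth(c,np.c_[uu.ravel(),vv.ravel()]).reshape(420,560,3)
red=((hsv[...,0]<8)|(hsv[...,0]>172))&(hsv[...,1]>140)&(hsv[...,2]>60)
def box(x0,x1,y0,y1):
    m=np.zeros((420,560),bool); m[int(y0/1.4):int(y1/1.4),int(x0/1.4):int(x1/1.4)]=1; return m
for nm,b in [('near',box(410,510,285,360)),('far',box(550,660,325,415))]:
    h=b&(P[...,2]>.068)&(P[...,2]<.1); rr=b&red
    body=b&(P[...,2]>.036)&(P[...,2]<.056)
    q=P[h][:,:2]; r=cv2.minAreaRect(q.astype(np.float32)*1000)
    rb=cv2.minAreaRect(P[body][:,:2].astype(np.float32)*1000)
    print(nm,'handle',h.sum(),q.mean(0),np.median(P[h][:,2]),r,'\n red',rr.sum(),P[rr].mean(0),'\n rim',rb,body.sum(),'dist',np.hypot(*q.mean(0)))
b=box(180,315,275,362)
wood=b&(hsv[...,0]>8)&(hsv[...,0]<30)&(hsv[...,1]>70)&(P[...,2]>.01)&(P[...,2]<.03)
print('wood',wood.sum(),np.median(P[wood][:,2]),cv2.minAreaRect(P[wood][:,:2].astype(np.float32)*1000))
rim=b&(P[...,2]>.06)&(P[...,2]<.075)
print('rim',rim.sum(),cv2.minAreaRect(P[rim][:,:2].astype(np.float32)*1000)); 
rr=b&red;print('red',rr.sum(),P[rr].mean(0))
cr=np.hstack([cv2.resize(col[190:265,125:230],None,fx=3.7,fy=3.7,interpolation=2),cv2.resize(col[197:272,285:390],None,fx=3.7,fy=3.7,interpolation=2)])
cv2.imwrite('pics/crop1.png',cr[:,:,::-1])
E
```

```text
near handle 129 [ 0.5096406  -0.23584357] 0.07986500941481034 ((510.2536315917969, -236.3009490966797), (16.058780670166016, 56.03511428833008), 80.65707397460938) 
 red 84 [ 0.52102275 -0.1722982   0.04635068] 
 rim ((510.97393798828125, -235.43411254882812), (144.01158142089844, 75.08651733398438), 80.99166870117188) 349 dist 0.5615654264087026
far handle 144 [ 0.41456783 -0.51791707] 0.07961686299942061 ((415.17718505859375, -518.793701171875), (55.15915298461914, 17.853931427001953), 26.699926376342773) 
 red 100 [ 0.38046742 -0.46273344  0.04464859] 
 rim ((414.324951171875, -518.9076538085938), (75.71249389648438, 145.45802307128906), 30.59242820739746) 401 dist 0.6634037879533636
wood 667 0.018874722297846258 ((521.3475952148438, 194.14170837402344), (131.77406311035156, 244.2887725830078), 7.477875709533691)
rim 391 ((522.593505859375, 189.06085205078125), (99.83125305175781, 191.2119598388672), 7.983468055725098)
red 17 [0.51032717 0.27716608 0.05221354]
```

View pics/crop1.png

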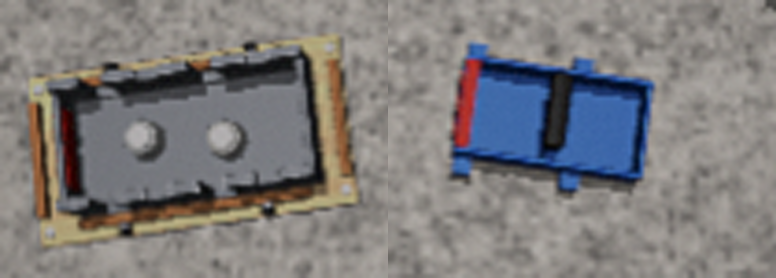

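Left crop: the bin holds two white plugs and its red end is at the left. Right crop: the near tote has a red left end and a black handle, 0.56 m from the base against 0.66 m for the lookalike at (602,367). I take the near one. Its rim measures 144x75 mm and its handle top is at 80 mm, which matches the given sizes. Cradle yaw is about 97.6°. The visible rim suggests a bin offset of about -5 mm.

Emit:
{"method": "jog_arm", "body": {
  "deltas": [
    [[0.0878,0,0.034,-0.021,0,0,0],[0.0878,0,0.068,-0.042,0,0,0],[0.0878,0,0.102,-0.063,0,0,0],[0.0878,0,0.136,-0.084,0,0,0],[0.0878,0,0.17,-0.106,0,0,0]]
  ],
  "squeeze": 40
}}

```text
time_s: 0.52
position: [0.2874, -0.4634, 0.4043]
ee_rot: [0.438, 0.555, -0.438, 0.555]
force: [0.9, -0.4, 0.9]
grip_width: 1.003
```

Emit:
{"method": "jog_arm", "body": {
  "deltas": [
    [[0.0878,0,0.034,-0.021,0,0,0],[0.0878,0,0.068,-0.042,0,0,0],[0.0878,0,0.102,-0.063,0,0,0],[0.0878,0,0.136,-0.084,0,0,0],[0.0878,0,0.17,-0.106,0,0,0]]
  ]
}}

```text
time_s: 0.93
position: [0.428, -0.3206, 0.4045]
ee_rot: [0.438, 0.555, -0.438, 0.555]
force: [1.0, -0.6, -0.3]
grip_width: 1.0
```

Emit:
{"method": "jog_arm", "body": {
  "deltas": [
    [[0.0878,0.01,0.034,-0.021,6,0,0],[0.0878,0.02,0.068,-0.042,12,0,0],[0.0878,0.03,0.1,-0.063,18,0,0],[0.0878,0.044,0.1,-0.063,22.7,0,0],[0.0878,0.044,0.1,-0.063,22.7,0,0]]
  ]
}}

```text
time_s: 1.35
position: [0.5103, -0.2346, 0.3578]
ee_rot: [-0.538, -0.46, 0.539, -0.457]
force: [-1.5, -0.4, -0.7]
grip_width: 0.999
```

```bash
cat > wc.py <<'E'
from h import *
s=get_state(); T=R.from_quat(s['ee_rot']); M=T.as_matrix()
c=shot('wrist'); vv,uu=np.mgrid[0:420,0:560]; P=bydepth(c,np.c_[uu.ravel(),vv.ravel()]).reshape(420,560,3)
ok=c['range_z']>0
print(s['position'],'toolz yaw',np.degrees(np.arctan2(M[1,2],M[0,2])),'tool x',M[:,0])
cv2.imwrite('pics/wrist_%.2f.png'%s['time_s'],c['color'][:,:,::-1])
d=c['color'].max(2)<60
h=ok&(P[...,2]>.074)&(P[...,2]<.086)&(np.hypot(P[...,0]-.51,P[...,1]+.236)<.06)
r=cv2.minAreaRect(P[h][:,:2].astype(np.float32)*1000); print('handle',h.sum(),np.median(P[h][:,2]),r)
b=ok&(P[...,2]>.036)&(P[...,2]<.05)&(np.hypot(P[...,0]-.51,P[...,1]+.236)<.1)
print('rim',cv2.minAreaRect(P[b][:,:2].astype(np.float32)*1000),b.sum())
E
python3 wc.py; ls pics
```

```text
[ 0.5103319  -0.23463712  0.35779459] toolz yaw -99.11063075391255 tool x [-0.00389335  0.00243964 -0.99998944]
handle 1000 0.0801573806367781 ((510.66168212890625, -236.2454833984375), (15.979229927062988, 55.16350173950195), 81.45000457763672)
rim ((510.40325927734375, -235.94839477539062), (143.74095153808594, 73.99347686767578), 80.8843765258789) 2304
crop1.png
side.npz
side0.png
top.npz
top0.png
wrist.npz
wrist_1.35.png
```

View pics/wrist_1.35.png

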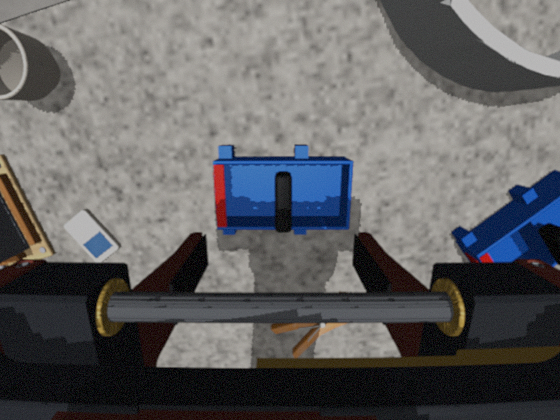

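The wrist view shows the tote's handle at (284,200), red end left, centred between the fingers at (190,250) and (375,250). It agrees with the top estimate to about 1 mm. Next: descend and grip.

Emit:
{"method": "jog_arm", "body": {
  "deltas": [
    [[0.0878,0.03,0,0.0015,0,0,0],[0.0878,0.06,0,0.0015,0,0,0],[0.0878,0.09,0,0.0015,0,0,0],[0.0878,0.11,0,0.0015,0,0,0],[0.0878,0.125,0,0.0015,0,0,0]]
  ]
}}

```text
time_s: 1.82
position: [0.5079, -0.2407, 0.2343]
ee_rot: [-0.538, -0.459, 0.539, -0.458]
force: [-0.2, 0.2, 0.2]
grip_width: 0.996
```

Emit:
{"method": "jog_arm", "body": {
  "deltas": [
    [[0.0878,0.002,0,0,0,0,0],[0.06,0.002,0,0,0,0,0],[0.03,0.002,0,0,0,0,0],[0.01,0.002,0,0,0,0,0],[0.01,0.002,0,0,0,0,0]]
  ],
  "squeeze": 40
}}

```text
time_s: 2.23
position: [0.5097, -0.2395, 0.2351]
ee_rot: [0.539, 0.458, -0.538, 0.459]
force: [0.4, -0.6, -0.1]
grip_width: 0.734
```

Emit:
{"method": "jog_arm", "body": {
  "deltas": [
    [[0.01,0,0,0,0,0,0],[0.01,0,0,0,0,0,0],[0.01,0,0,0,0,0,0],[0.01,0,0,0,0,0,0],[0.01,0,0,0,0,0,0]]
  ],
  "squeeze": 40
}}

```text
time_s: 2.65
position: [0.5094, -0.239, 0.2337]
ee_rot: [0.538, 0.458, -0.538, 0.458]
force: [-0.1, -0.5, -0.4]
grip_width: 0.358
```

Emit:
{"method": "jog_arm", "body": {
  "deltas": [
    [[0.01,0.002,0,-0.003,0,0,0],[0.01,0.002,0,-0.003,0,0,0],[0.01,0.002,0,-0.003,0,0,0],[0.01,0.002,0,-0.003,0,0,0],[0.01,0.002,0,-0.003,0,0,0]]
  ],
  "squeeze": 40
}}

```text
time_s: 3.07
position: [0.5097, -0.2359, 0.2313]
ee_rot: [-0.538, -0.459, 0.538, -0.458]
force: [-0.4, 0.1, -3.6]
grip_width: 0.182
```

Emit:
{"method": "jog_arm", "body": {
  "deltas": [
    [[0.01,0,0,0,0,0,0],[0.01,0,0,0,0,0,0],[0.01,0,0,0,0,0,0],[0.01,0,0,0,0,0,0],[0.01,0,0,0,0,0,0]]
  ]
}}

```text
time_s: 3.48
position: [0.5097, -0.2361, 0.2316]
ee_rot: [-0.538, -0.458, 0.539, -0.458]
force: [0.2, 1.0, -2.6]
grip_width: 0.178
```

Gripped at about 16 mm. Now lift, carry part way and turn half of the turn, so the wrist camera looks toward the bin.

Emit:
{"method": "jog_arm", "body": {
  "deltas": [
    [[0.01,-0.005,0,0,0,0,0],[0.01,-0.02,0,0,0,0,0],[0.01,-0.05,0,0,0,0,0],[0.01,-0.08,0,0,0,0,0],[0.01,-0.11,0,0,0,0,0]]
  ]
}}

```text
time_s: 3.9
position: [0.5095, -0.2359, 0.343]
ee_rot: [-0.538, -0.459, 0.539, -0.458]
force: [0.4, -0.7, -3.5]
grip_width: 0.178
```

Emit:
{"method": "jog_arm", "body": {
  "deltas": [
    [[0.01,-0.02,-0.002,-0.015,0,0,0],[0.01,-0.03,-0.006,-0.045,0,0,0],[0.01,-0.04,-0.01,-0.08,0,0,0],[0.01,-0.04,-0.015,-0.115,0,0,0],[0.01,-0.04,-0.019,-0.15,0,0,0]]
  ]
}}

```text
time_s: 4.32
position: [0.5147, -0.0835, 0.383]
ee_rot: [0.539, 0.458, -0.538, 0.459]
force: [0.5, 0.6, -3.5]
grip_width: 0.181
```

Emit:
{"method": "jog_arm", "body": {
  "deltas": [
    [[0.01,0,-0.004,-0.03,-3,0,0],[0.01,0,-0.008,-0.06,-9,0,0],[0.01,0,-0.012,-0.08,-15,0,0],[0.01,0,-0.015,-0.095,-21,0,0],[0.01,0,-0.015,-0.1,-27,0,0]]
  ]
}}

```text
time_s: 4.73
position: [0.5156, 0.0195, 0.3822]
ee_rot: [0.414, 0.573, -0.414, 0.573]
force: [-0.2, 0.2, -3.2]
grip_width: 0.181
```

Emit:
{"method": "jog_arm", "body": {
  "deltas": [
    [[0.01,0,0,0,-6,0,0],[0.01,0,0,0,-12,0,0],[0.01,0,0,0,-18,0,0],[0.01,0,0,0,-24,0,0],[0.01,0,0,0,-30,0,0]]
  ]
}}

```text
time_s: 5.15
position: [0.516, 0.0162, 0.382]
ee_rot: [0.253, 0.66, -0.253, 0.66]
force: [-0.6, 0.0, -4.0]
grip_width: 0.176
```

Emit:
{"method": "jog_arm", "body": {
  "deltas": [
    [[0.01,0,0,0,-6,0,0],[0.01,0,0,0,-12,0,0],[0.01,0,0,0,-18,0,0],[0.01,0,0,0,-24,0,0],[0.01,0,0,0,-30,0,0]]
  ]
}}

```text
time_s: 5.57
position: [0.516, 0.0161, 0.382]
ee_rot: [0.073, 0.703, -0.073, 0.703]
force: [1.0, 0.1, -3.6]
grip_width: 0.18
```

Emit:
{"method": "jog_arm", "body": {
  "deltas": [
    [[0.01,0,0,0,-4,0,0],[0.01,0,0,0,-8,0,0],[0.01,0,0,0,-11,0,0],[0.01,0,0,0,-12,0,0],[0.01,0,0,0,-12,0,0]]
  ]
}}

```text
time_s: 5.98
position: [0.5161, 0.016, 0.3819]
ee_rot: [0.001, 0.707, -0.001, 0.707]
force: [-0.1, 0.8, -3.8]
grip_width: 0.177
```

```bash
cat > wb.py <<'E'
from h import *
s=get_state(); M=R.from_quat(s['ee_rot']).as_matrix()
c=shot('wrist'); vv,uu=np.mgrid[0:420,0:560]; P=bydepth(c,np.c_[uu.ravel(),vv.ravel()]).reshape(420,560,3)
print(s['position'],'toolz yaw',np.degrees(np.arctan2(M[1,2],M[0,2])),M[:,0],s['force'])
cv2.imwrite('pics/wrist_%.2f.png'%s['time_s'],c['color'][:,:,::-1])
ok=c['range_z']>0
hsv=cv2.cvtColor(c['color'],cv2.COLOR_RGB2HSV)
near=ok&(np.hypot(P[...,0]-.521,P[...,1]-.194)<.15)
for nm,m in [('wood',near&(hsv[...,0]>8)&(hsv[...,0]<30)&(hsv[...,1]>70)&(P[...,2]>.01)&(P[...,2]<.03)),('rim',near&(P[...,2]>.062)&(P[...,2]<.075))]:
    print(nm,m.sum(),np.median(P[m][:,2]),cv2.minAreaRect(P[m][:,:2].astype(np.float32)*1000))
E
python3 wb.py; ls pics/wrist*
```

```text
[0.51607196 0.01604632 0.38189503] toolz yaw -0.211140226112171 [ 1.89321876e-04 -2.59436252e-04 -9.99999948e-01] [-0.07596095  0.77304102 -3.82367072]
wood 1191 0.02086314889416191 ((526.9354248046875, 149.25946044921875), (129.9596405029297, 149.65380859375), 7.327017307281494)
rim 1495 0.06845190893969721 ((527.5383911132812, 149.0208740234375), (99.06819915771484, 106.0778579711914), 7.296018600463867)
pics/wrist.npz
pics/wrist_1.35.png
pics/wrist_5.98.png
```

View pics/wrist_5.98.png

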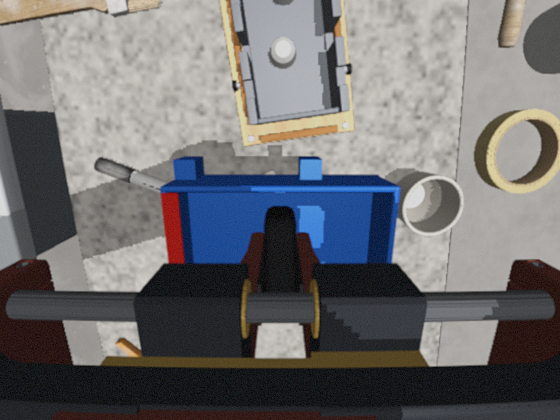

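The wrist view shows the tote level in the grip, red end left. The bin and cradle are ahead at (287,75). Cradle yaw comes out at 97.3° and the bin centre near (0.522, 0.190), an offset of about -6 mm. Both views agree within 3 mm. Next: finish the turn and go over the landing spot, 18 mm toward cradle -x.

Emit:
{"method": "jog_arm", "body": {
  "deltas": [
    [[0.01,0,0.015,0.001,-3,0,0],[0.01,0,0.045,0.003,-9,0,0],[0.01,0,0.075,0.005,-15,0,0],[0.01,0,0.11,0.007,-21,0,0],[0.01,0,0.14,0.008,-27.5,0,0]]
  ]
}}

```text
time_s: 6.45
position: [0.5243, 0.1591, 0.3821]
ee_rot: [-0.169, 0.686, 0.169, 0.687]
force: [0.3, -1.0, -2.7]
grip_width: 0.18
```

Emit:
{"method": "jog_arm", "body": {
  "deltas": [
    [[0.01,0,0,0,-6,0,0],[0.01,0,0,0,-12,0,0],[0.01,0,0,0,-18,0,0],[0.01,0,0,0,-24,0,0],[0.01,0,0,0,-30,0,0]]
  ]
}}

```text
time_s: 6.87
position: [0.5244, 0.1573, 0.3817]
ee_rot: [-0.341, 0.619, 0.341, 0.619]
force: [-0.1, 0.5, -3.7]
grip_width: 0.179
```

Emit:
{"method": "jog_arm", "body": {
  "deltas": [
    [[0.01,0,0,0,-6,0,0],[0.01,0,0,0,-12,0,0],[0.01,0,0,0,-18,0,0],[0.01,0,0,0,-24,0,0],[0.01,0,0,0,-30,0,0]]
  ]
}}

```text
time_s: 7.28
position: [0.5244, 0.1571, 0.3818]
ee_rot: [-0.49, 0.51, 0.49, 0.51]
force: [-0.4, 0.2, -3.7]
grip_width: 0.181
```

Emit:
{"method": "jog_arm", "body": {
  "deltas": [
    [[0.01,0,0,0.003,-4,0,0],[0.01,0.005,0,0.009,-8,0,0],[0.01,0.015,0,0.015,-10,0,0],[0.01,0.03,0,0.02,-10,0,0],[0.01,0.045,0,0.022,-10,0,0]]
  ]
}}

```text
time_s: 7.7
position: [0.5254, 0.1795, 0.3354]
ee_rot: [-0.531, 0.467, 0.531, 0.468]
force: [0.3, 0.3, -3.3]
grip_width: 0.186
```

Emit:
{"method": "jog_arm", "body": {
  "deltas": [
    [[0.01,0.005,0,0,0,0,0],[0.01,0.008,0,0,0,0,0],[0.01,0.01,0,0,0,0,0],[0.01,0.01,0,0,0,0,0],[0.01,0.01,0,0,0,0,0]]
  ]
}}

```text
time_s: 8.12
position: [0.5258, 0.1782, 0.3271]
ee_rot: [0.531, -0.467, -0.531, -0.467]
force: [1.1, -0.2, -2.7]
grip_width: 0.182
```

```bash
cat > st.py <<'E'
from h import *
s=get_state(); M=R.from_quat(s['ee_rot']).as_matrix()
print(s['time_s'],s['position'],'yaw',np.degrees(np.arctan2(M[1,2],M[0,2])),'x',M[:,0].round(4),s['force'].round(1),'rim dz',s['position'][2]-.231-.068)
E
python3 st.py; python3 - <<'E'
from h import *
c=shot('side'); cv2.imwrite('pics/side2.png',cv2.resize(c['color'][230:330,210:330],(720,600))[:,:,::-1])
c=shot('wrist'); cv2.imwrite('pics/wrist2.png',c['color'][:,:,::-1])
E
```

```text
8.1167 [0.52583766 0.17818573 0.32705445] yaw 97.2829255904901 x [ 7.e-04  1.e-04 -1.e+00] [ 1.1 -0.2 -2.7] rim dz 0.02805445052676117
```

View pics/wrist2.png

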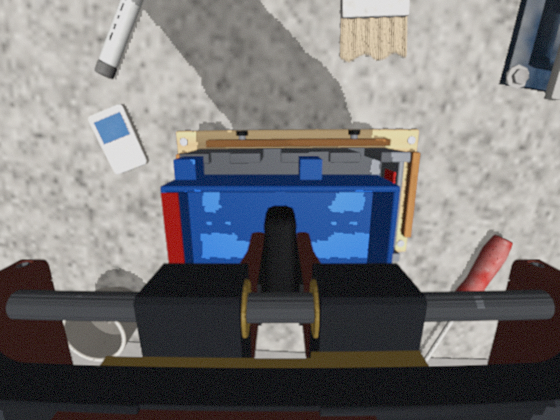

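View pics/side2.png

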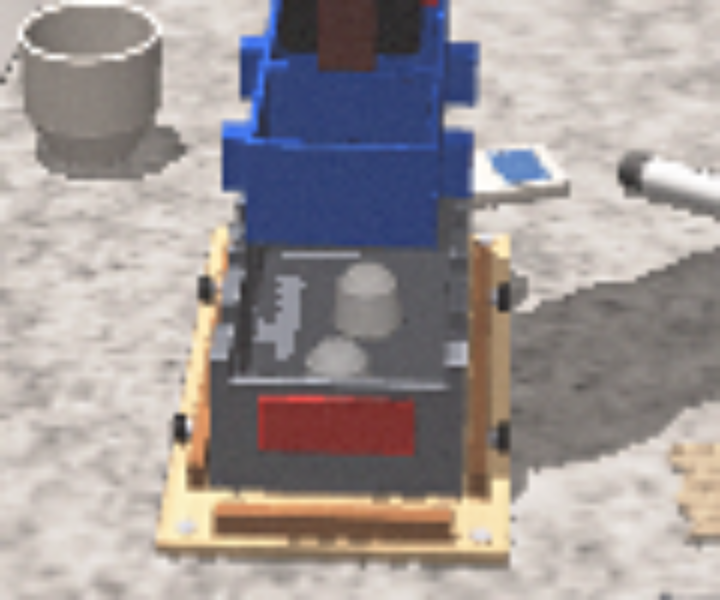

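The wrist view shows the tote over the bin, red end left over the plain end, with lugs at (188,168) and (310,168). The side view shows it level above the rim with the plugs clear at (367,300) and (335,357). Next: down to about 7 mm above the rim, then slowly.

Emit:
{"method": "jog_arm", "body": {
  "deltas": [
    [[0.01,0.004,0.001,0,0,0,0],[0.01,0.009,0.001,0,0,0,0],[0.01,0.014,0.001,0,0,0,0],[0.01,0.018,0.001,0,0,0,0],[0.01,0.02,0.001,0,0,0,0]]
  ]
}}

```text
time_s: 8.63
position: [0.5245, 0.1778, 0.3057]
ee_rot: [-0.531, 0.467, 0.531, 0.467]
force: [0.2, -0.1, -4.2]
grip_width: 0.18
```

Emit:
{"method": "jog_arm", "body": {
  "deltas": [
    [[0.01,0.001,0,0,0,0,0],[0.01,0.002,0,0,0,0,0],[0.01,0.003,0,0,0,0,0],[0.01,0.004,0,0,0,0,0],[0.01,0.005,0,0,0,0,0]]
  ]
}}

```text
time_s: 9.05
position: [0.5247, 0.178, 0.3017]
ee_rot: [0.531, -0.467, -0.531, -0.467]
force: [0.3, 0.3, -3.8]
grip_width: 0.182
```

```bash
python3 st.py
```

```text
9.05 [0.52471454 0.17804261 0.30165944] yaw 97.31063263318076 x [ 2.e-04  0.e+00 -1.e+00] [ 0.3  0.3 -3.8] rim dz 0.0026594421361944287
```

Emit:
{"method": "jog_arm", "body": {
  "deltas": [
    [[0.01,0.0006,0,0,0,0,0],[0.01,0.0012,0,0,0,0,0],[0.01,0.0018,0,0,0,0,0],[0.01,0.0024,0,0,0,0,0],[0.01,0.0024,0,0,0,0,0]]
  ]
}}

```text
time_s: 9.47
position: [0.5247, 0.178, 0.2994]
ee_rot: [0.531, -0.467, -0.531, -0.467]
force: [-1.3, 0.1, -1.8]
grip_width: 0.178
```

Emit:
{"method": "jog_arm", "body": {
  "deltas": [
    [[0.01,0.0005,0,0,0,0,0],[0.01,0.001,0,0,0,0,0],[0.01,0.001,0,0,0,0,0]]
  ]
}}

```text
time_s: 9.72
position: [0.5246, 0.1782, 0.2993]
ee_rot: [0.531, -0.467, -0.531, -0.467]
force: [-4.5, -1.9, 8.3]
grip_width: 0.185
```

Contact at TCP z 0.2993, which is the rim level expected. Ease to about 6 N and slide along cradle +x.

Emit:
{"method": "jog_arm", "body": {
  "deltas": [
    [[0.01,-0.0005,0,0,0,0,0],[0.01,-0.0005,0,0.001,0,0,0],[0.01,-0.0005,0,0.002,0,0,0],[0.01,-0.0005,0,0.003,0,0,0],[0.01,-0.0005,0,0.004,0,0,0]]
  ]
}}

```text
time_s: 10.13
position: [0.5248, 0.1807, 0.2993]
ee_rot: [0.532, -0.468, -0.529, -0.467]
force: [-0.1, -6.9, 7.4]
grip_width: 0.182
```

Emit:
{"method": "jog_arm", "body": {
  "deltas": [
    [[0.01,-0.0004,0,0.001,0,0,0],[0.01,-0.0004,0,0.002,0,0,0],[0.01,-0.0004,0,0.003,0,0,0],[0.01,-0.0004,0,0.004,0,0,0],[0.01,-0.0004,0,0.004,0,0,0]]
  ]
}}

```text
time_s: 10.55
position: [0.5238, 0.1861, 0.2992]
ee_rot: [0.531, -0.467, -0.531, -0.467]
force: [1.2, -3.9, 2.4]
grip_width: 0.18
```

```bash
python3 st.py
```

```text
10.55 [0.52384211 0.18607999 0.29923922] yaw 97.31732183836286 x [ 6.e-04  1.e-04 -1.e+00] [ 1.2 -3.9  2.4] rim dz 0.00023921790179884383
```

Emit:
{"method": "jog_arm", "body": {
  "deltas": [
    [[0.01,0,0,0.0008,0,0,0],[0.01,0,0,0.0016,0,0,0],[0.01,0,0,0.0016,0,0,0]]
  ]
}}

```text
time_s: 10.8
position: [0.5231, 0.1882, 0.2989]
ee_rot: [-0.531, 0.467, 0.531, 0.467]
force: [-0.2, -0.4, -3.2]
grip_width: 0.183
```

Emit:
{"method": "jog_arm", "body": {
  "deltas": [
    [[0.01,0,0,0.0008,0,0,0],[0.01,0,0,0.0016,0,0,0],[0.01,0,0,0.0016,0,0,0]]
  ]
}}

```text
time_s: 11.05
position: [0.5229, 0.1896, 0.2988]
ee_rot: [-0.531, 0.467, 0.531, 0.467]
force: [0.4, 0.6, -3.0]
grip_width: 0.179
```

The load fell to the tote's bare weight: the lugs are over the pockets. Lower gently.

Emit:
{"method": "jog_arm", "body": {
  "deltas": [
    [[0.01,0.0005,0,0,0,0,0],[0.01,0.001,0,0,0,0,0],[0.01,0.0015,0,0,0,0,0],[0.01,0.002,0,0,0,0,0],[0.01,0.002,0,0,0,0,0]]
  ]
}}

```text
time_s: 11.47
position: [0.5232, 0.1892, 0.2971]
ee_rot: [-0.531, 0.467, 0.531, 0.467]
force: [1.4, 1.4, -2.7]
grip_width: 0.183
```

Emit:
{"method": "jog_arm", "body": {
  "deltas": [
    [[0.01,0.0008,0,0,0,0,0],[0.01,0.0016,0,0,0,0,0],[0.01,0.0024,0,0,0,0,0],[0.01,0.003,0,0,0,0,0],[0.01,0.003,0,0,0,0,0]]
  ]
}}

```text
time_s: 11.88
position: [0.5233, 0.1892, 0.294]
ee_rot: [-0.531, 0.467, 0.531, 0.467]
force: [0.4, 1.2, -3.5]
grip_width: 0.175
```

Emit:
{"method": "jog_arm", "body": {
  "deltas": [
    [[0.01,0.0006,0,0,0,0,0],[0.01,0.0012,0,0,0,0,0],[0.01,0.0018,0,0,0,0,0],[0.01,0.0023,0,0,0,0,0],[0.01,0.0023,0,0,0,0,0]]
  ]
}}

```text
time_s: 12.3
position: [0.5233, 0.1892, 0.2918]
ee_rot: [-0.531, 0.467, 0.531, 0.467]
force: [-0.3, 1.7, -3.5]
grip_width: 0.18
```

Emit:
{"method": "jog_arm", "body": {
  "deltas": [
    [[0.01,0.0004,0,0,0,0,0],[0.01,0.0008,0,0,0,0,0],[0.01,0.0008,0,0,0,0,0]]
  ]
}}

```text
time_s: 12.55
position: [0.5232, 0.1893, 0.2913]
ee_rot: [0.531, -0.467, -0.531, -0.467]
force: [-1.9, 1.2, 1.3]
grip_width: 0.183
```

Bottomed at z 0.2913, 8 mm below rim contact: home. Ease off, open slowly, then check before rising.

Emit:
{"method": "jog_arm", "body": {
  "deltas": [
    [[0.01,-0.0003,0,0,0,0,0],[0.022,-0.0003,0,0,0,0,0],[0.03,-0.0003,0,0,0,0,0],[0.04,-0.0003,0,0,0,0,0],[0.05,-0.0003,0,0,0,0,0]]
  ]
}}

```text
time_s: 12.97
position: [0.5234, 0.1888, 0.2914]
ee_rot: [0.531, -0.467, -0.531, -0.467]
force: [0.5, 0.4, -0.2]
grip_width: 0.439
```

Emit:
{"method": "jog_arm", "body": {
  "deltas": [
    [[0.06,0,0,0,0,0,0],[0.06,0,0,0,0,0,0],[0.06,0,0,0,0,0,0],[0.06,0,0,0,0,0,0],[0.06,0,0,0,0,0,0]]
  ]
}}

```text
time_s: 13.38
position: [0.5233, 0.1891, 0.2914]
ee_rot: [0.531, -0.467, -0.531, -0.467]
force: [-0.7, -0.0, -0.1]
grip_width: 0.684
```

Emit:
{"method": "jog_arm", "body": {
  "deltas": [
    [[0.06,-0.005,0,0,0,0,0],[0.06,-0.015,0,0,0,0,0],[0.06,-0.03,0,0,0,0,0],[0.06,-0.05,0,0,0,0,0],[0.06,-0.07,0,0,0,0,0]]
  ]
}}

```text
time_s: 13.8
position: [0.5231, 0.1892, 0.3628]
ee_rot: [-0.531, 0.467, 0.531, 0.467]
force: [0.5, -0.2, 0.5]
grip_width: 0.684
```

Emit:
{"method": "jog_arm", "body": {
  "deltas": [
    [[0.06,-0.02,0.03,0,0,0,0],[0.06,-0.05,0.06,0,0,0,0],[0.06,-0.06,0.09,0,0,0,0],[0.06,-0.06,0.12,0,0,0,0],[0.06,-0.06,0.12,0,0,0,0]]
  ]
}}

```text
time_s: 14.22
position: [0.3996, 0.1749, 0.4223]
ee_rot: [0.533, -0.467, -0.53, -0.465]
force: [-0.1, 0.4, -0.3]
grip_width: 0.682
```

```bash
python3 st.py; python3 - <<'E'
from h import *
t=shot('top'); s=shot('side'); w=shot('wrist')
cv2.imwrite('pics/end.png',np.hstack([cv2.resize(s['color'][230:330,210:330],(480,400)),cv2.resize(t['color'][180:280,125:205],(320,400))])[:,:,::-1])
for n,c in [('top',t),('side',s),('wrist',w)]:
    vv,uu=np.mgrid[0:420,0:560]; P=bydepth(c,np.c_[uu.ravel(),vv.ravel()]).reshape(420,560,3)
    hsv=cv2.cvtColor(c['color'],cv2.COLOR_RGB2HSV)
    a=(c['range_z']>0)&(np.hypot(P[...,0]-.522,P[...,1]-.19)<.11)
    blue=(hsv[...,0]>105)&(hsv[...,0]<130)&(hsv[...,1]>120)
    m=a&blue&(P[...,2]>.095)&(P[...,2]<.115)
    if m.sum()>30:
        p=P[m]; A=np.c_[p[:,:2]-p[:,:2].mean(0),np.ones(len(p))]; f=np.linalg.lstsq(A,p[:,2],rcond=None)[0]
        print(n,m.sum(),'rim z',np.median(p[:,2]),'tilt deg',np.degrees(f[:2]).round(2),cv2.minAreaRect(p[:,:2].astype(np.float32)*1000))
    h=a&(P[...,2]>.13)&(P[...,2]<.15); print(' handle top',h.sum(),np.median(P[h],0) if h.any() else '')
    r=a&((hsv[...,0]<8)|(hsv[...,0]>172))&(hsv[...,1]>140)&(P[...,2]>.07)
    print(' red',r.sum(),P[r].mean(0) if r.any() else '')
E
```

```text
14.2167 [0.39958554 0.17493318 0.42233042] yaw 97.50467246708935 x [ 0.001  -0.0043 -1.    ] [-0.1  0.4 -0.3] rim dz 0.1233304182726517
top 286 rim z 0.10456651831160801 tilt deg [0.85 0.16] ((521.8704833984375, 187.5387420654297), (74.95430755615234, 142.0608673095703), 7.434098243713379)
 handle top 154 [0.52027344 0.1868051  0.14006315]
 red 124 [0.52727515 0.12374829 0.11657752]
side 329 rim z 0.10210625719726041 tilt deg [ 0.14 -1.45] ((522.6151733398438, 193.00439453125), (73.91006469726562, 145.993408203125), 7.473572254180908)
 handle top 133 [0.5225686  0.19573769 0.13657738]
 red 5 [0.50069949 0.13309182 0.11098353]
wrist 763 rim z 0.10424938629771324 tilt deg [13.41  1.44] ((487.80438232421875, 193.32394409179688), (128.06216430664062, 31.02215576171875), 83.47833251953125)
 handle top 273 [0.53545531 0.18923305 0.1397932 ]
 red 67 [0.51401693 0.13084251 0.10899353]
```

View pics/end.png

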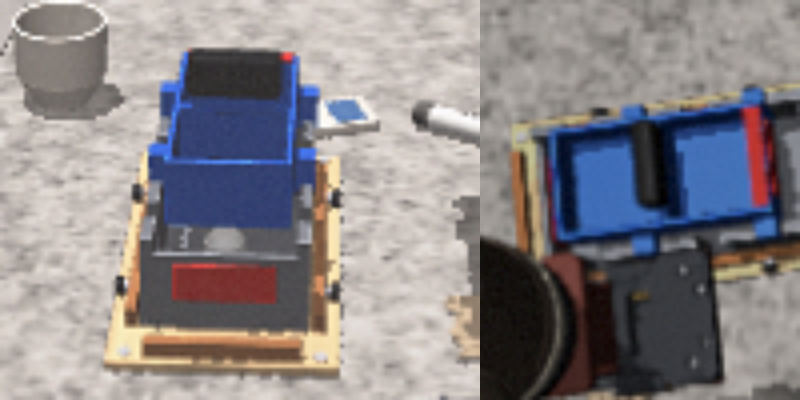

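The rim is at 0.104–0.105 m and the handle top at 0.140 m, which match the seated values of 0.105 and 0.140. The red end is over the bin's plain end, and the cup at (60,50) and tile at (345,115) are undisturbed. Handing in.

```bash
python3 -c "
from plant import *
print(close_job())"
```

```text
the job is handed in; nothing more can be done
None
```

The blue tote is stacked on the grey bin, turned half a turn with its red end over the bin's plain end, and the job is handed in at about 14 s. I took the tote nearer the base (0.56 m away, against 0.66 m for the lookalike).

- **Finding the pockets:** I set the lugs lightly on the plain rim 18 mm toward cradle -x and slid the tote about 10 mm, easing the load on the rim from about 12 N to the 6 N asked. The load then fell to the tote's bare weight, and the tote went down 8 mm and touched bottom. I let go there. The highest wrist force in the readings was about 10 N.
- **Final checks:** In the top and wrist pictures the tote's rim was at 104–105 mm and the handle top at 140 mm, against 105 and 140 mm when seated. In the pictures the tote looks level and clear of the plugs, and the cup and tile look undisturbed. The gripper was clear and its force reading about zero.
- **Disagreements:** The side camera read about 3 mm lower and 5–9 mm different along the bin, and its rim fit showed about 1.5° of tilt. I put that down to its oblique view. The wrist camera's rim fit gave 13° because it saw only part of the tote, so I ignored that tilt.

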